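# Clip the lid onto a medicine bin

### The job

Pick up the clip-on lid by its rib, set it (do not drop it) squarely over the mouth of the medicine bin in the spring stand, and press it straight down until both clip arms snap under the rim and the lid lies fully home. Press gently and feel for the snap: never push the bin down to the bottom of its spring travel. Then let go, and leave the jar, vial and carton where they are.

Things in the scene. Friction and masses are not known exactly. Their poses are not given: they have to be found in the camera images.
- lid_grip (a point): Cream plastic lid, 0.10 to 0.17 kg, standing on its two clip arms. This point: centre of the upright grip rib on its top, 26 mm above the plate's underside. Rib 70 (x) by 18 (y) mm, from 5 to 39 mm above the underside. z up. Grip it across y; its flat top may also be pressed.
- lid_seat (a point): Lid, centre of the plate's underside (18 mm above the counter at the start). Plate 128 (x) by 92 (y) by 5 mm. Below it a plug of 108 by 68 mm to 8 mm deep, then 104 by 64 mm to 14 mm. At each x end a stiff sprung clip arm, 44 mm wide, reaches 18 mm down, with a rounded barb pointing inwards; 147 mm over the arms. Fits either way round (half turn).
- bin_mouth (a point): Open cream medicine bin, 120 (x) by 80 (y) by 60 mm, inside 112 by 72 mm, filled with flat cartons. This point: centre of the mouth at the top edge, 100 mm over the counter; z up. A rounded rim bead sticks out 4 mm, centred 8 mm below the top. Lid home: lid_seat at this point, x axes parallel. Barbs touch the bead 11 mm above home and pass it 6 mm above home.
- stand: Fixed aluminium spring stand, 190 (x) by 130 (y) by 42 mm, origin at its underside. The bin floats in it on a plate that can only sink straight down, 27 mm at most: 1 to 4 N starts it, then 0.8 N per mm; it comes back when released. 26 mm or more of sinking counts as the bottom. The lid needs about 12 to 20 N of push, so the bin sinks 10 to 23 mm first; at the snap the push drops by 3 N or more.
- jar: Loose white jar with a lid, 48 mm across, 75 mm tall; origin at the centre of its underside. Bystander.
- vial: Loose amber vial with a white cap, 32 mm across, 70 mm tall; origin at the centre of its underside. Bystander.
- carton: Loose plain carton lying flat, 100 (x) by 50 (y) by 30 mm; origin at the centre of its underside. Bystander.
Not all that is in view belongs to the job. Leave any purple or red look-alike of the part that bears lid_grip alone.

How it is judged:
On the way, in this order (a step that is already met when the one before it is completed fails the run):
1. the lid is lifted off the counter (height (world z) of lid_seat above 0.08 m), for 0.2 s.
2. the lid is pressed fully home on the bin, both clips under the rim (z of lid_seat in the frame of bin_mouth between -0.003 and 0.002 m and horizontal distance between lid_seat and bin_mouth below 0.004 m and angle between lid_seat's own z axis and vertical below 0.035 rad), for 0.2 s.
At the end, for the whole second after the job is handed in: The lid is released and at rest, home on the bin: its underside within 2 mm of the bin's top edge, centred within 4 mm, level within 2 degrees; the bin has risen again to within 5 mm of its unloaded height (all of step 2 and linear speed of lid below 0.02 m/s and z of bin_mouth in the frame of stand above 0.095 m); the robot touches nothing.
It fails at once if the bin is pushed to the bottom of its spring travel (26 mm or more) (z of bin_mouth in the frame of stand below 0.074 m).
It fails at once if the lid is dropped or thrown onto the bin (coming down on it faster than 0.5 m/s) (linear speed of lid above 0.5 m/s and horizontal distance between lid_seat and bin_mouth below 0.03 m and z of lid_seat in the frame of bin_mouth between 0.013 and 0.06 m).
It fails at once if a bystander is moved (distance of any of jar, vial, carton from where it was at the start of the episode above 0.02 m).
It also fails if it takes over 61 s, if anything falls off the work surface, if the arm or the gripper's body presses on something with over 40 N, if the wrist force passes 120 N, or if a joint passes its speed limit or range.

### The arm

A 6-joint arm with a two-finger parallel gripper is mounted at the origin on the work surface. World frame = base frame: x ahead of the robot, y to its left, z up, the work surface at z = 0. Lengths are in m, angles in rad, forces in N, time in s.
With the tool pointing down it reaches from about 0.35 to 0.775 m from the base axis. Payload 7.3 kg.
Tool frame: the origin (TCP) lies on the centre line of the jaws, within the pads' length; the fingertips stand 11 mm ahead of it and the grasp point (between the pads) lies 8 mm behind it; y points along the fingers, z is the direction in which the jaws open and shut, and the axes are right-handed (so a half turn about y gives the same grasp; the last joint's range is limited). The gripper opens to 92 mm and grips with 3 to 60 N. Pads are 19 mm wide; open, the fingers measure 130 mm over their backs; the gripper's body (75 mm by 190 mm) begins 47 mm behind the grasp point.
Start: joints at [-1.487, 0.342, 1.524, -0, 1.275, -0.146], TCP at [0.12, -0.511, 0.238] pointing down, gripper open.
Joint ranges: [-2.53, 2.53], [-0.77, 2.02], [0.04, 2.7], [-1, 4.14], [0.28, 2.66], [-3.11, 3.11]. Speed limits (rad/s): [2.57, 2.57, 3.14, 3.14, 3.14, 3.14].

### API

Orientations are given as [roll, pitch, yaw] about the fixed x, y, z axes, in that order (R = Rz(yaw) Ry(pitch) Rx(roll)).
In Python, from cell import robot, cams gives the robot as it stands.
- The arm moves only by the tool apply_moves, never from a script. Its argument "plan" is a list of rows, each a list of 7 numbers: the shift along the tool's x, y, z in m, then the turn, a rotation vector about the tool's x, y, z in degrees, then the gripper command: -1 is fully open, 1 is shut, values between are in proportion. A call has exactly 5 rows; each row is the pose to reach, as a shift and turn from the pose commanded when the call began, along the tool's axes at that moment; what a row does not reach only later rows make up. A row lasts 1/8 s, in which the tool goes at most 62.5 mm and 10.7 degrees, less where a joint would pass 70% of its speed; a pose out of reach is approached as far as the arm can. A call with a gripper value outside its range is refused whole. The fingers move at their own pace and stop on an object; "squeeze" is the grip in N (left out, the last holds). Time passes only in rows, so rows that repeat a pose let the fingers close, or fill a call up. It gives the time, the measured TCP pose, the force and the opening at its end, in the units of the state.
- robot.observe(): the state, without advancing time (a new reading comes with each control period).
- cams.read_camera(name): name is "scene" or "side" or "wrist"; returns the picture (384x512x3 uint8, blue, green, red); there is no depth.
- cams.calibration(name): a dict with "fx", "fy", "cx", "cy" (pixels), "extrinsics" (4x4, takes a point from world to camera coordinates); the wrist camera has in their place "T_tool_cam" (4x4, takes a point from camera to tool coordinates, whose origin is the TCP and whose axes are the tool frame's). Camera axes: x right, y up, looking along -z (the intrinsics and any distortion apply to the point x, -y, -z); pixel columns grow to the right and rows downward; lengths in m; the calibration is good to about 2 mm. A picture is of the moment at which its call begins: read the wrist's pose just before it. calibration takes no time and is no camera call.
- robot.hand_in(): hands the job in, once; it reports no verdict.
The state is a dict: "time": time; "qpos": joint angles; "qvel": joint speeds; "joint_efforts": joint torques, N m; "tool_pos": TCP position; "tool_rot": TCP orientation; "contact_force": force on the tool from outside, world axes, zero at the start; "torque": the same for the moment, N m; "opening": finger opening in m.
Only numpy, scipy, OpenCV 4.12 (cv2) and the standard library are available. Lean on these libraries where they do the work, as an engineer would, in place of code of your own. Each camera call takes 0.05 s, during which the arm holds its last target. There are 200 camera calls.

## Working session

There is one attempt and no reset: what is moved stays moved. The work goes in short steps, Python scripts to look and compute and a tool call to move; the robot and the scene stay as the last step left them, time stands still between calls to the robot, and variables do not carry over. Pictures are saved under pics/ and viewed, about 8 in all and at most 12, crops included, and the job is handed in when it is done.

Besides the shell and the picture viewer there is one more tool, called as name(argument=value, ...) on one line, values as JSON. apply_moves: Moves the arm, as the interface text tells. Its arguments: {"type":"object","properties":{"plan":{"type":"array","items":{"type":"array","items":{"type":"number"}}},"squeeze":{"type":"number"}},"required":["plan"]}

```bash
ls; mkdir -p pics; python3 - <<'E'
from cell import robot,cams
import cv2,numpy as np
np.set_printoptions(precision=4,suppress=True)
s=robot.observe();print(s)
a=[cams.read_camera(n) for n in("scene","side","wrist")]
for n,i in zip(("scene","side","wrist"),a): cv2.imwrite(f"pics/{n}0.png",i); print(n,cams.calibration(n))
E
```

```text
pics
{'time': 0.0, 'qpos': array([-1.487 ,  0.3427,  1.525 , -0.    ,  1.2754, -0.146 ]), 'qvel': array([-0.0005,  0.0016, -0.0004, -0.0001, -0.0001,  0.0003]), 'joint_efforts': array([  0.0006, -43.1244, -24.4216,   0.0719,   0.0559,  -0.0001]), 'tool_pos': array([ 0.1196, -0.5108,  0.2371]), 'tool_rot': array([-1.5722,  0.0002, -2.9117]), 'contact_force': array([-0.3764, -0.4988, -1.2726]), 'torque': array([0.0017, 0.0159, 0.0374]), 'opening': 0.09170977382197534}
scene {'fx': 347.2359516333535, 'fy': 347.2359516333535, 'cx': 253.83946094460512, 'cy': 190.31587268056654, 'extrinsics': array([[ 0.1423,  0.9897, -0.014 , -0.1711],
       [-0.6525,  0.1044,  0.7506,  0.3083],
       [ 0.7443, -0.0977,  0.6606, -1.1667],
       [ 0.    ,  0.    ,  0.    ,  1.    ]])}
side {'fx': 367.82686892538334, 'fy': 367.82686892538334, 'cx': 249.40794341631852, 'cy': 189.76808687009625, 'extrinsics': array([[-0.9801, -0.1985, -0.0051,  0.601 ],
       [ 0.1002, -0.5168,  0.8502, -0.1005],
       [-0.1714,  0.8328,  0.5264, -0.9214],
       [ 0.    ,  0.    ,  0.    ,  1.    ]])}
wrist {'fx': 315.0119788010918, 'fy': 315.0119788010918, 'cx': 257.30701286753657, 'cy': 193.80301727776137, 'T_tool_cam': array([[ 0.0002, -0.96  , -0.2801, -0.0742],
       [ 0.0002,  0.2801, -0.96  , -0.148 ],
       [ 1.    ,  0.0002,  0.0003,  0.0001],
       [ 0.    ,  0.    ,  0.    ,  1.    ]])}
```

View pics/scene0.png

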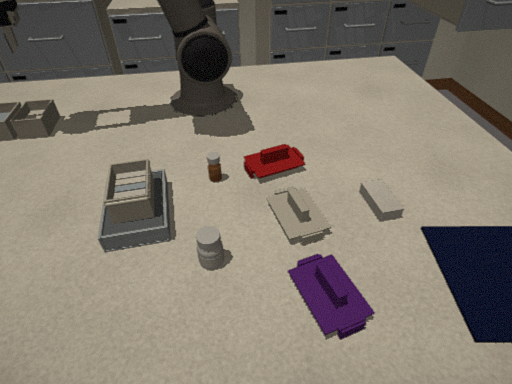

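View pics/side0.png

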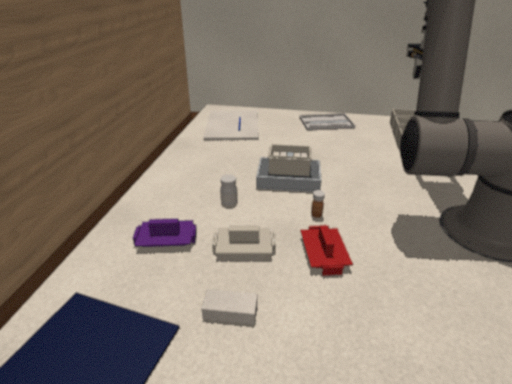

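The scene view shows the cream lid near (298,212), with its rib top near (298,200), and the bin mouth centred near (130,178). The side view has the lid rib at (244,234) and the bin mouth near (290,153).

```bash
cat > h.py <<'E'
from cell import robot,cams
import cv2,numpy as np
from scipy.spatial.transform import Rotation as R
np.set_printoptions(precision=4,suppress=True)
def cam(n,s=None):
    c=cams.calibration(n)
    if n=="wrist":
        T=np.eye(4);T[:3,:3]=R.from_euler('xyz',s['tool_rot']).as_matrix();T[:3,3]=s['tool_pos']
        return c,T@c['T_tool_cam']
    return c,np.linalg.inv(c['extrinsics'])
def ray(n,uv,s=None):
    c,W=cam(n,s);d=W[:3,:3]@np.array([(uv[0]-c['cx'])/c['fx'],-(uv[1]-c['cy'])/c['fy'],-1])
    return W[:3,3],d
def plane(n,uv,z,s=None):
    o,d=ray(n,uv,s);return o+d*(z-o[2])/d[2]
def proj(n,P,s=None):
    c,W=cam(n,s);p=np.linalg.inv(W)@np.append(P,1)
    return np.array([c['cx']-c['fx']*p[0]/p[2],c['cy']+c['fy']*p[1]/p[2]])
def goal(s,P,rot=None):
    "shift in tool axes from measured pose to TCP P; turn in deg"
    M=R.from_euler('xyz',s['tool_rot']);print('shift',M.inv().apply(np.array(P)-s['tool_pos']))
    if rot is not None: print('turn',np.degrees((M.inv()*rot).as_rotvec()))
def down(yaw):
    "tool pointing down, jaws opening along horizontal direction yaw"
    z=np.array([np.cos(yaw),np.sin(yaw),0]);y=np.array([0,0,-1.]);return R.from_matrix(np.c_[np.cross(y,z),y,z])
E
python3 - <<'E'
from h import *
print('lid ribtop',plane('scene',(298,200),.055),plane('side',(244,229),.057))
print('rib ends',plane('scene',(289,188),.057),plane('scene',(306,209),.057),plane('side',(229,229),.057),plane('side',(259,229),.057))
print('bin', [plane('scene',p,.1) for p in((108,164),(151,161),(153,186),(107,194))],[plane('side',p,.1) for p in((270,147),(311,148),(312,163),(268,161))])
print('jar',plane('scene',(210,265),0),'vial',plane('scene',(215,180),0),'carton',plane('scene',(382,200),.03))
M=R.from_euler('xyz',robot.observe()['tool_rot']).as_matrix();print(M)
E
```

```text
lid ribtop [0.5946 0.1788 0.055 ] [0.5878 0.1861 0.057 ]
rib ends [0.5575 0.1683 0.057 ] [0.6244 0.1875 0.057 ] [0.6213 0.1926 0.057 ] [0.5543 0.1795 0.057 ]
bin [array([ 0.4701, -0.2034,  0.1   ]), array([ 0.4739, -0.1143,  0.1   ]), array([ 0.5581, -0.104 ,  0.1   ]), array([ 0.568 , -0.1891,  0.1   ])] [array([ 0.583 , -0.1659,  0.1   ]), array([ 0.4617, -0.182 ,  0.1   ]), array([ 0.4533, -0.0853,  0.1   ]), array([ 0.5746, -0.0743,  0.1   ])]
jar [ 0.6868 -0.0094  0.    ] vial [0.4365 0.0148 0.    ] carton [0.5966 0.3628 0.03  ]
[[-0.9737 -0.0001  0.2278]
 [-0.2278  0.0011 -0.9737]
 [-0.0001 -1.     -0.0011]]
```

View pics/wrist0.png

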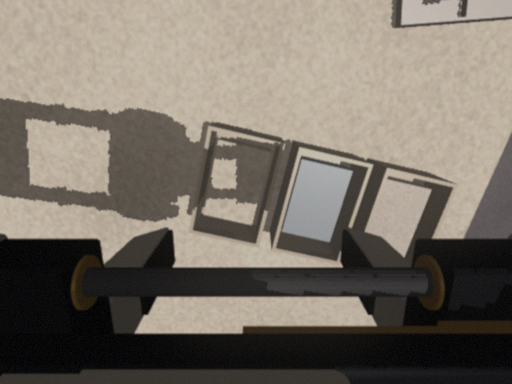

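The wrist view only shows the start-area trays and the fingers below v≈235. The lid is near (0.591, 0.182) with yaw ≈13°, which already matches the tool. I'll go above the bin first for a close look.

apply_moves(plan=[[-0.03,-0.005,-0.02,0,0,0,-1],[-0.075,-0.015,-0.05,0,0,0,-1],[-0.12,-0.025,-0.08,0,0,0,-1],[-0.165,-0.035,-0.11,0,0,0,-1],[-0.21,-0.043,-0.14,0,0,0,-1]])

```text
time: 0.78
tool_pos: [0.2931, -0.3256, 0.281]
tool_rot: [-1.571, 0.0, -2.912]
contact_force: [0.1, -1.8, 0.1]
opening: 0.0916
```

apply_moves(plan=[[-0.045,0,-0.03,0,0,0,-1],[-0.09,0,-0.06,0,0,0,-1],[-0.135,0,-0.09,0,0,0,-1],[-0.18,0,-0.12,0,0,0,-1],[-0.203,0,-0.134,0,0,0,-1]])

```text
time: 1.4
tool_pos: [0.4605, -0.1481, 0.2805]
tool_rot: [-1.571, -0.0, -2.909]
contact_force: [0.2, -0.2, 0.4]
opening: 0.0915
```

```bash
python3 - <<'E'
from h import *
cams.read_camera("wrist");cams.read_camera("wrist")
s=robot.observe();i=cams.read_camera("wrist");cv2.imwrite("pics/w1.png",i)
import pickle;pickle.dump(s,open("s1.pkl","wb"));print(s['tool_pos'],s['tool_rot'],s['time'])
E
```

```text
[ 0.4605 -0.1484  0.2803] [-1.5715 -0.0001 -2.9082] 1.5
```

View pics/w1.png

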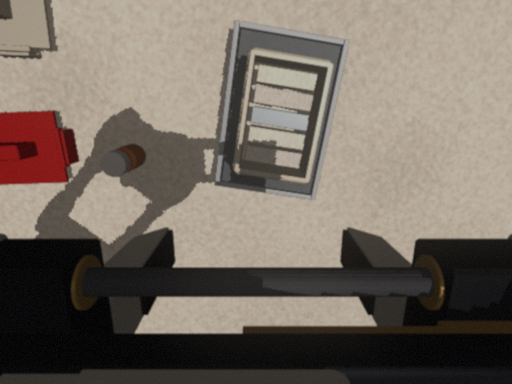

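The bin mouth shows clearly, with rim corners near (250,50), (332,60), (311,182), (234,171), and its stand around it. The vial is at about (130,158), the red look-alike on the left, and a corner of the cream lid at top left.

```bash
cat > binm.py <<'E'
from h import *
def binfit(i,s,roi,out):
    x0,y0,x1,y1=roi
    b,g,r=[i[y0:y1,x0:x1,k].astype(int) for k in range(3)]
    m=((r-b>12)&(r>120)).astype(np.uint8)*255
    n,l,st,_=cv2.connectedComponentsWithStats(m)
    for k in range(1,n):
        if st[k,4]>60: print(k,st[k])
    vis=cv2.resize(np.hstack([i[y0:y1,x0:x1],cv2.cvtColor(m,cv2.COLOR_GRAY2BGR)]),None,fx=3,fy=3,interpolation=0)
    cv2.imwrite(out,vis);return m,l
def rect(pts,z,s):
    P=np.array([plane('wrist',p,z,s)[:2] for p in pts])
    c,sz,a=cv2.minAreaRect((P*1000).astype(np.float32))
    if sz[0]<sz[1]: a+=90
    return np.array(c),sz,a
E
python3 - <<'E'
from binm import *
import pickle
s=pickle.load(open("s1.pkl","rb"));i=cv2.imread("pics/w1.png")
m,l=binfit(i,s,(212,15,352,200),"pics/w1m.png")
for nm,p in dict(ext=[(250,50),(332,60),(311,182),(234,171)]).items(): print(rect(p,.096,s))
print('lid corner TCP shift etc')
E
```

```text
1 [   0    0  140  185 6421]
2 [  25   33   97  136 5057]
4 [ 63 135  27  18 381]
6 [  0 167 100  18 790]
(array([ 522.7144, -159.7375]), (123.71624755859375, 84.32268524169922), 5.05674934387207)
lid corner TCP shift etc
```

View pics/w1m.png

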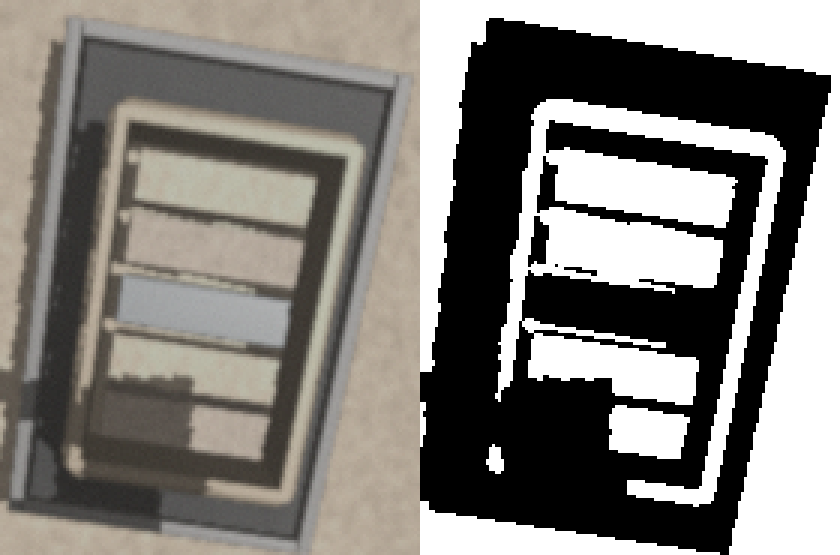

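The rim segments cleanly apart from the gripper's shadow at its lower left. In the 3x crop, the inner corners are (128,122), (349,152), (272,483), (88,463).

```bash
python3 - <<'E'
from binm import *
import pickle
s=pickle.load(open("s1.pkl","rb"));i=cv2.imread("pics/w1.png")
f=lambda c:[(212+x/3-.33,15+y/3-.33) for x,y in c]
print('inner',rect(f([(128,122),(349,152),(272,483),(88,463)]),.1,s))
print('outer',rect(f([(112,100),(365,133),(290,503),(66,476)]),.094,s))
print('stand',rect(f([(70,17),(411,77),(303,555),(8,507)]),.042,s))
for a in f([(112,100),(365,133),(290,503),(66,476)]): print(plane('wrist',a,.094,s))
P=[plane('wrist',a,.042,s) for a in f([(70,17),(411,77),(303,555),(8,507)])]
print(np.array(P), np.mean(P,0))
# white rim hull: right edge line points
m,l=binfit(i,s,(212,15,352,200),"pics/t.png")
ys,xs=np.where(l==2)
for side in('R','T'):
  pts=[(xs[ys==y].max()+.5,y) for y in range(55,160)] if side=='R' else [(x,ys[xs==x].min()-.5) for x in range(50,112)]
  W=np.array([plane('wrist',(212+x,15+y),.093,s)[:2] for x,y in pts])*1000
  v=cv2.fitLine(W.astype(np.float32),cv2.DIST_HUBER,0,.01,.01).ravel();print(side,v[2:],np.degrees(np.arctan2(v[1],v[0])))
goal(s,(.55,.182,.25))
E
```

```text
inner (array([ 521.8655, -160.0107]), (112.61038970947266, 71.9927978515625), 5.9714813232421875)
outer (array([ 521.7904, -158.8846]), (127.73006439208984, 83.36691284179688), 5.352460861206055)
stand (array([ 521.7732, -157.6317]), (189.1829833984375, 128.2866668701172), 3.9117813110351562)
[ 0.5798 -0.1116  0.094 ]
[ 0.5893 -0.1944  0.094 ]
[ 0.4634 -0.2049  0.094 ]
[ 0.4543 -0.1233  0.094 ]
[[ 0.6108 -0.0873  0.042 ]
 [ 0.6205 -0.2152  0.042 ]
 [ 0.4318 -0.2281  0.042 ]
 [ 0.4234 -0.1011  0.042 ]] [ 0.5216 -0.1579  0.042 ]
1 [   0    0  140  185 6421]
2 [  25   33   97  136 5057]
4 [ 63 135  27  18 381]
6 [  0 167 100  18 790]
R [ 515.4062 -202.0762] 4.49118
T [ 585.2538 -154.1247] -85.52825
shift [-0.1635  0.0305 -0.3007]
```

Bin mouth is about (0.5217, -0.1587), yaw ≈4.5°. On to the lid.

apply_moves(plan=[[-0.02,0.003,-0.035,0,0,0,-1],[-0.045,0.007,-0.085,0,0,0,-1],[-0.07,0.012,-0.135,0,0,0,-1],[-0.097,0.018,-0.185,0,0,0,-1],[-0.12,0.024,-0.23,0,0,0,-1]])

```text
time: 2.17
tool_pos: [0.5238, 0.1013, 0.2566]
tool_rot: [-1.57, -0.0, -2.913]
contact_force: [1.3, -0.3, -0.1]
opening: 0.092
```

apply_moves(plan=[[-0.03,0.004,-0.05,0,0,0,-1],[-0.043,0.006,-0.07,0,0,0,-1],[-0.043,0.006,-0.07,0,0,0,-1],[-0.043,0.006,-0.07,0,0,0,-1],[-0.043,0.006,-0.07,0,0,0,-1]])

```text
time: 2.8
tool_pos: [0.5497, 0.1773, 0.251]
tool_rot: [-1.57, 0.0, -2.914]
contact_force: [0.4, 0.2, -0.6]
opening: 0.0918
```

```bash
python3 - <<'E'
from h import *
s=robot.observe();i=cams.read_camera("wrist");cv2.imwrite("pics/w2.png",i)
import pickle;pickle.dump(s,open("s2.pkl","wb"));print(s['tool_pos'],s['tool_rot'],s['time'])
E
```

```text
[0.5497 0.1773 0.251 ] [-1.5704  0.0002 -2.9138] 2.8
```

View pics/w2.png

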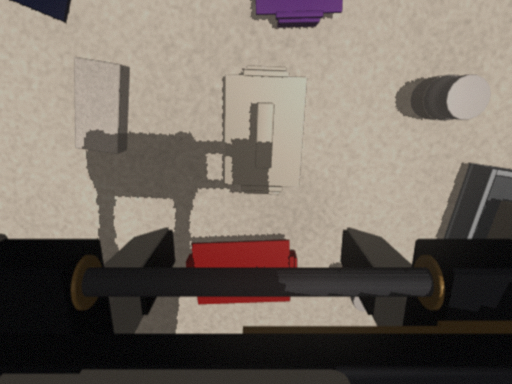

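The lid is seen from above: plate corners near (226,75), (305,78), (301,186), (225,184), rib top from (265,103) to (264,166). The red look-alike lies below it and the jar at (462,97).

```bash
python3 - <<'E'
from binm import *
import pickle
s=pickle.load(open("s2.pkl","rb"));i=cv2.imread("pics/w2.png")
P=[(226,75),(305,78),(301,186),(225,184)]
print(rect(P,.023,s)); print(np.mean([plane('wrist',p,.023,s) for p in P],0))
print(proj('wrist',(.591,.182,.057),s))
# rib side edges and plate edges by horizontal gradient
g=cv2.GaussianBlur(cv2.cvtColor(i,cv2.COLOR_BGR2GRAY),(3,3),0).astype(int)
for v in (90,110,125): print(v,list(zip(range(218,312),g[v,218:312]))[::1] if 0 else ' '.join(map(str,g[v,218:312])))
c=cv2.resize(i[60:200,210:320],None,fx=5,fy=4.2857,interpolation=cv2.INTER_CUBIC);cv2.imwrite("pics/w2c.png",c)
E
```

```text
(array([589.5304, 177.4436]), (126.13785552978516, 93.7930679321289), 11.4810209274292)
[0.5892 0.178  0.023 ]
[261.6759 133.8717]
90 168 169 165 145 114 96 104 131 158 171 172 172 172 173 173 173 173 173 173 174 174 175 175 175 175 175 176 176 176 177 177 177 178 178 178 178 178 178 178 178 179 178 178 179 179 180 180 179 179 179 180 180 181 181 181 181 180 181 181 182 182 182 182 182 183 183 183 183 184 184 184 184 184 184 184 184 185 184 184 185 185 185 185 185 185 185 182 173 166 169 174 175 174 173
110 170 169 169 164 143 114 108 131 157 168 169 170 170 171 171 171 171 171 171 171 172 173 173 173 173 173 174 174 175 173 164 139 107 88 84 85 85 86 93 113 142 162 170 172 173 175 177 178 178 180 181 182 183 182 174 163 162 172 179 181 181 181 180 181 181 182 182 182 181 182 182 183 182 182 182 183 183 184 183 183 183 183 183 183 182 178 174 175 177 178 177 178 177 176
125 172 172 166 145 113 99 115 144 162 167 168 168 169 169 169 169 170 170 170 171 170 171 171 172 172 172 172 173 173 173 167 145 110 87 82 83 83 86 102 132 156 167 170 172 173 175 176 178 178 179 181 181 179 171 157 155 167 177 179 179 179 179 179 179 179 180 180 181 180 180 180 180 180 181 181 181 181 181 181 181 181 181 181 179 174 171 173 175 173 172 174 175 176 175
```

View pics/w2c.png

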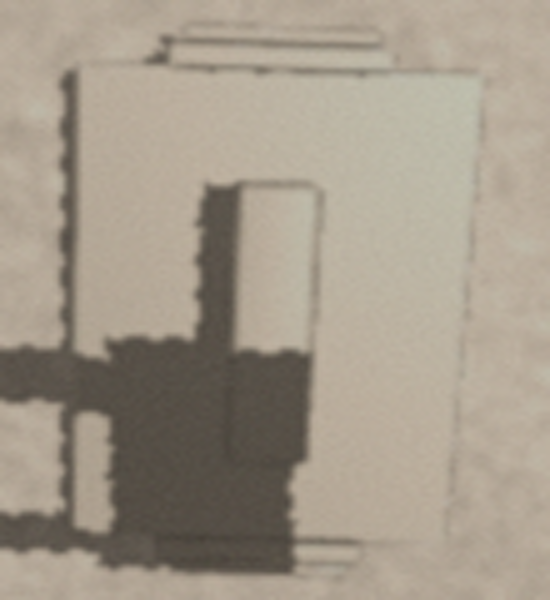

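Crop corners: rib top (240,184), (320,188), (307,460), (230,455); plate (78,65), (482,73), (447,545), (75,530).

```bash
python3 - <<'E'
from binm import *
import pickle
s=pickle.load(open("s2.pkl","rb"))
f=lambda C:[(210+x/5-.4,60+y/4.2857-.4) for x,y in C]
for n,C,z in(('rib',[(240,184),(320,188),(307,460),(230,455)],.057),('plate',[(78,65),(482,73),(447,545),(75,530)],.023)):
    W=np.array([plane('wrist',p,z,s) for p in f(C)]);print(n,rect(f(C),z,s),W.mean(0))
    for a,b in((0,1),(1,2),(2,3),(3,0)):d=W[b]-W[a];print(np.degrees(np.arctan2(d[1],d[0])),np.hypot(*d[:2]))
c=(.588,.177)
for y in (11,12):goal(s,(*c,.12),down(np.radians(y-90)))
E
```

```text
rib (array([589.8544, 178.6274]), (67.74884796142578, 17.028087615966797), 11.169811248779297) [0.5899 0.1787 0.057 ]
-80.1659064257876 0.016727749528256765
-168.57084668811905 0.06735961199207212
98.64012145570184 0.017044707146638284
11.169812099098268 0.0669965516810875
plate (array([588.9196, 178.9811]), (127.90825653076172, 91.87264251708984), 11.645177841186523) [0.5895 0.1788 0.023 ]
-78.200809560494 0.09061224892744982
-168.35482945734955 0.12790831072970985
100.2560893113334 0.09189965027569928
11.069330432966334 0.1254432660495552
shift [-0.0372  0.1311  0.0089]
turn [-0.0224  2.0537 -0.0117]
shift [-0.0372  0.1311  0.0089]
turn [-0.0225  1.0537 -0.0115]
```

apply_moves(plan=[[-0.02,0.02,0.004,0,0.8,0,-1],[-0.039,0.07,0.0076,0,1.6,0,-1],[-0.039,0.12,0.0076,0,1.6,0,-1],[-0.039,0.16,0.0076,0,1.6,0,-1],[-0.039,0.18,0.0076,0,1.6,0,-1]])

```text
time: 3.48
tool_pos: [0.5882, 0.1792, 0.0683]
tool_rot: [-1.571, -0.004, -2.941]
contact_force: [0.5, -0.8, 0.2]
opening: 0.0917
```

```bash
python3 - <<'E'
from h import *
s=robot.observe();print(s['tool_pos'],s['contact_force']);goal(s,(.5895,.1787,.040),down(np.radians(11.4-90)))
E
```

```text
[0.5882 0.1792 0.0683] [ 0.4986 -0.7645  0.1552]
shift [-0.0012  0.0283  0.0007]
turn [-0.0065  0.1039  0.2089]
```

apply_moves(plan=[[-0.0012,0.01,0.0007,0,0.1,0.2,-1],[-0.0012,0.02,0.0007,0,0.1,0.2,-1],[-0.0012,0.028,0.0007,0,0.1,0.2,-1],[-0.0012,0.028,0.0007,0,0.1,0.2,-1],[-0.0012,0.028,0.0007,0,0.1,0.2,-1]], squeeze=45)

```text
time: 4.1
tool_pos: [0.5911, 0.18, 0.0432]
tool_rot: [-1.571, 0.004, -2.941]
contact_force: [-0.5, 0.2, 0.4]
opening: 0.0918
```

apply_moves(plan=[[0,0,0,0,0,0,0.3],[0,0,0,0,0,0,0.5],[0,0,0,0,0,0,1],[0,0,0,0,0,0,1],[0,0,0,0,0,0,1]])

```text
time: 4.72
tool_pos: [0.5907, 0.1799, 0.0426]
tool_rot: [-1.571, 0.003, -2.941]
contact_force: [-0.5, -1.1, -0.3]
opening: 0.0463
```

apply_moves(plan=[[0,0,0,0,0,0,1],[0,0,0,0,0,0,1],[0,0,0,0,0,0,1],[0,0,0,0,0,0,1],[0,0,0,0,0,0,1]])

```text
time: 5.35
tool_pos: [0.5907, 0.1799, 0.0426]
tool_rot: [-1.571, 0.003, -2.942]
contact_force: [0.1, 0.1, 0.5]
opening: 0.0175
```

Gripped at 17.5 mm opening, level. Lift.

apply_moves(plan=[[0,-0.01,0,0,0,-0.2,1],[0,-0.04,0,0,0,-0.2,1],[0,-0.08,0,0,0,-0.2,1],[0,-0.12,0,0,0,-0.2,1],[0,-0.16,0,0,0,-0.2,1]])

```text
time: 5.98
tool_pos: [0.5899, 0.1798, 0.2046]
tool_rot: [-1.571, 0.0, -2.941]
contact_force: [-0.2, -0.1, -1.5]
opening: 0.0177
```

```bash
python3 - <<'E'
from h import *
s=robot.observe();print(s['tool_pos'],s['tool_rot'],s['contact_force'],s['opening']);goal(s,(.5231,-.1586,.20),down(np.radians(4.5-90)))
E
```

```text
[0.5899 0.1798 0.2046] [-1.5708  0.0001 -2.9414] [-0.2012 -0.0654 -1.5157] 0.017692253193576365
shift [0.1328 0.0046 0.3184]
turn [-0.0018  6.9697 -0.005 ]
```

apply_moves(plan=[[0.015,0,0.035,0,0.7,0,1],[0.036,0,0.085,0,1.8,0,1],[0.056,0,0.135,0,2.9,0,1],[0.077,0,0.185,0,4,0,1],[0.096,0,0.23,0,5,0,1]])

```text
time: 6.6
tool_pos: [0.5412, -0.0664, 0.2034]
tool_rot: [-1.57, 0.001, -3.03]
contact_force: [0.5, -0.7, -2.0]
opening: 0.0178
```

apply_moves(plan=[[0.008,0,0.035,0,1,0,1],[0.017,0,0.065,0,1.6,0,1],[0.023,0,0.083,0,1.97,0,1],[0.026,0,0.092,0,1.97,0,1],[0.026,0,0.092,0,1.97,0,1]])

```text
time: 7.22
tool_pos: [0.5264, -0.1588, 0.2028]
tool_rot: [-1.571, -0.0, -3.063]
contact_force: [1.0, 0.5, -2.7]
opening: 0.0181
```

```bash
python3 - <<'E'
from h import *
cams.read_camera("side")
s=robot.observe();print(s['tool_pos'],s['tool_rot'],s['contact_force'],s['opening'],s['time']);goal(s,(.5231,-.1586,.15),down(np.radians(4.5-90)))
i=cams.read_camera("wrist");cv2.imwrite("pics/w3.png",i)
E
```

```text
[ 0.5265 -0.1584  0.2027] [-1.5712  0.0001 -3.0627] [-0.5058  0.5333 -1.3945] 0.017756449472672263 7.275
shift [ 0.0034  0.0527 -0.    ]
turn [ 0.0205  0.0198 -0.0031]
```

View pics/w3.png

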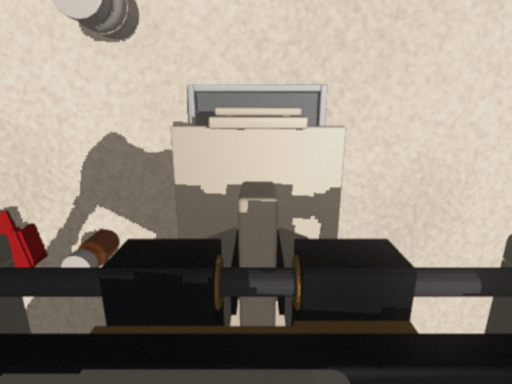

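The lid hangs level in the grip. Its far edge runs (172,126)–(345,127), parallel to the stand's far edge (188,86)–(327,86), and both are centred near column 258.

```bash
python3 - <<'E'
from h import *
s=robot.observe()
z=.2027-.0246
u=np.array([np.cos(np.radians(4.5)),np.sin(np.radians(4.5))]);n=np.array([-u[1],u[0]])
a=[plane('wrist',p,z+.005,s)[:2] for p in((172,126),(345,127))]
b=[plane('wrist',p,.042,s)[:2] for p in((188,86),(327,86))]
t=s['tool_pos'][:2]
for q in(a,b): m=(q[0]+q[1])/2;d=q[0]-q[1];print(m,'rel tcp u,n',(m-t)@u,(m-t)@n,np.hypot(*d),np.degrees(np.arctan2(-d[0],d[1])))
print('lid centre u rel', ((a[0]+a[1])/2-t)@u-.064,'stand centre',(b[0]+b[1])/2-u*.095)
E
```

```text
[ 0.5882 -0.1541] rel tcp u,n 0.061864886423865735 -0.0008285479003099387 0.09027401357529295 4.210403714169244
[ 0.6146 -0.1514] rel tcp u,n 0.08833965804192885 -0.0002556086549347797 0.129025057305303 4.530595118296146
lid centre u rel -0.0021351135761342663 stand centre [ 0.5199 -0.1589]
```

apply_moves(plan=[[0.0038,0.012,0,0,0,0,1],[0.0038,0.026,0,0,0,0,1],[0.0038,0.042,0,0,0,0,1],[0.0038,0.055,0,0,0,0,1],[0.0038,0.06,0,0,0,0,1]], squeeze=60)

```text
time: 7.95
tool_pos: [0.5221, -0.159, 0.1413]
tool_rot: [-1.572, -0.002, -3.063]
contact_force: [1.0, -0.0, -1.2]
opening: 0.0174
```

apply_moves(plan=[[0,0,0,0,0,0,1],[0,0,0,0,0,0,1],[0,0,0,0,0,0,1],[0,0,0,0,0,0,1],[0,0,0,0,0,0,1]])

```text
time: 8.57
tool_pos: [0.5226, -0.1593, 0.1429]
tool_rot: [-1.571, 0.0, -3.063]
contact_force: [-0.2, 0.4, -1.6]
opening: 0.0177
```

```bash
python3 - <<'E'
from h import *
s=robot.observe();print(s['tool_pos'],s['tool_rot'],s['contact_force'],s['torque'],s['opening'],s['time'])
a=cams.read_camera("scene");b=cams.read_camera("side")
f=lambda i,x,y:cv2.resize(i[y:y+100,x:x+100],None,fx=4,fy=4,interpolation=cv2.INTER_CUBIC)
cv2.imwrite("pics/sv4.png",np.hstack([f(a,80,130),f(b,240,100)]))
E
```

```text
[ 0.5226 -0.1593  0.1429] [-1.5706  0.0002 -3.0631] [-0.2242  0.3756 -1.6021] [-0.0081  0.0053 -0.0028] 0.017663587231407592 8.575
```

View pics/sv4.png

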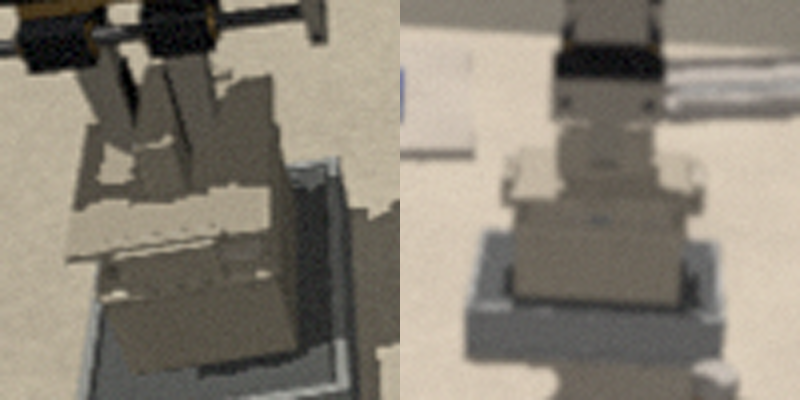

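Side and scene views show the lid hovering squarely over the mouth (side view: lid centred within ~1 px of the bin). Lower gently.

apply_moves(plan=[[0,0.002,0,0,0,0,1],[0,0.004,0,0,0,0,1],[0,0.006,0,0,0,0,1],[0,0.007,0,0,0,0,1],[0,0.007,0,0,0,0,1]])

```text
time: 9.3
tool_pos: [0.523, -0.1594, 0.136]
tool_rot: [-1.57, 0.001, -3.063]
contact_force: [1.1, 0.3, 0.2]
opening: 0.0175
```

apply_moves(plan=[[0,0.001,0,0,0,0,1],[0,0.002,0,0,0,0,1],[0,0.003,0,0,0,0,1],[0,0.003,0,0,0,0,1],[0,0.003,0,0,0,0,1]])

```text
time: 9.93
tool_pos: [0.5228, -0.1594, 0.1329]
tool_rot: [-1.57, 0.001, -3.063]
contact_force: [1.7, 0.2, 3.3]
opening: 0.0179
```

apply_moves(plan=[[0,0.001,0,0,0,0,1],[0,0.002,0,0,0,0,1],[0,0.003,0,0,0,0,1],[0,0.003,0,0,0,0,1],[0,0.003,0,0,0,0,1]])

```text
time: 10.55
tool_pos: [0.5228, -0.1594, 0.1299]
tool_rot: [-1.57, 0.001, -3.063]
contact_force: [2.0, -0.1, 5.5]
opening: 0.0176
```

apply_moves(plan=[[0,0.001,0,0,0,0,1],[0,0.002,0,0,0,0,1],[0,0.003,0,0,0,0,1],[0,0.003,0,0,0,0,1],[0,0.003,0,0,0,0,1]])

```text
time: 11.18
tool_pos: [0.5229, -0.1594, 0.1272]
tool_rot: [-1.57, 0.001, -3.063]
contact_force: [1.5, 0.1, 6.7]
opening: 0.0177
```

apply_moves(plan=[[0,0.001,0,0,0,0,1],[0,0.002,0,0,0,0,1],[0,0.003,0,0,0,0,1],[0,0.003,0,0,0,0,1],[0,0.003,0,0,0,0,1]])

```text
time: 11.8
tool_pos: [0.523, -0.1594, 0.1245]
tool_rot: [-1.57, 0.001, -3.063]
contact_force: [1.1, 1.3, 9.7]
opening: 0.0176
```

apply_moves(plan=[[0,0.001,0,0,0,0,1],[0,0.002,0,0,0,0,1],[0,0.002,0,0,0,0,1],[0,0.002,0,0,0,0,1],[0,0.002,0,0,0,0,1]])

```text
time: 12.42
tool_pos: [0.523, -0.1595, 0.1227]
tool_rot: [-1.57, 0.001, -3.063]
contact_force: [1.4, 0.9, 10.7]
opening: 0.0178
```

apply_moves(plan=[[0,0.001,0,0,0,0,1],[0,0.002,0,0,0,0,1],[0,0.002,0,0,0,0,1],[0,0.002,0,0,0,0,1],[0,0.002,0,0,0,0,1]])

```text
time: 13.05
tool_pos: [0.5231, -0.1595, 0.1209]
tool_rot: [-1.57, 0.002, -3.063]
contact_force: [1.0, 1.9, 11.9]
opening: 0.0175
```

apply_moves(plan=[[0,0.001,0,0,0,0,1],[0,0.0015,0,0,0,0,1],[0,0.0015,0,0,0,0,1],[0,0.0015,0,0,0,0,1],[0,0.0015,0,0,0,0,1]])

```text
time: 13.68
tool_pos: [0.5231, -0.1595, 0.1195]
tool_rot: [-1.57, 0.002, -3.063]
contact_force: [1.2, 1.7, 12.5]
opening: 0.0177
```

apply_moves(plan=[[0,0.001,0,0,0,0,1],[0,0.0015,0,0,0,0,1],[0,0.0015,0,0,0,0,1],[0,0.0015,0,0,0,0,1],[0,0.0015,0,0,0,0,1]])

```text
time: 14.3
tool_pos: [0.5232, -0.1595, 0.1182]
tool_rot: [-1.57, 0.002, -3.063]
contact_force: [0.4, 1.7, 12.6]
opening: 0.0175
```

apply_moves(plan=[[0,0.001,0,0,0,0,1],[0,0.0015,0,0,0,0,1],[0,0.0015,0,0,0,0,1],[0,0.0015,0,0,0,0,1],[0,0.0015,0,0,0,0,1]])

```text
time: 14.92
tool_pos: [0.5232, -0.1595, 0.1168]
tool_rot: [-1.57, 0.002, -3.063]
contact_force: [0.3, 0.6, 13.9]
opening: 0.0177
```

apply_moves(plan=[[0,0.001,0,0,0,0,1],[0,0.0015,0,0,0,0,1],[0,0.0015,0,0,0,0,1],[0,0.0015,0,0,0,0,1],[0,0.0015,0,0,0,0,1]])

```text
time: 15.55
tool_pos: [0.5233, -0.1596, 0.1154]
tool_rot: [-1.569, 0.002, -3.063]
contact_force: [-0.3, 1.5, 15.4]
opening: 0.0175
```

apply_moves(plan=[[0,0.001,0,0,0,0,1],[0,0.0015,0,0,0,0,1],[0,0.0015,0,0,0,0,1],[0,0.0015,0,0,0,0,1],[0,0.0015,0,0,0,0,1]])

```text
time: 16.18
tool_pos: [0.5233, -0.1596, 0.114]
tool_rot: [-1.569, 0.002, -3.063]
contact_force: [-0.8, 1.7, 15.9]
opening: 0.0179
```

apply_moves(plan=[[0,0.001,0,0,0,0,1],[0,0.0015,0,0,0,0,1],[0,0.0015,0,0,0,0,1],[0,0.0015,0,0,0,0,1],[0,0.0015,0,0,0,0,1]])

```text
time: 16.8
tool_pos: [0.5231, -0.1598, 0.1118]
tool_rot: [-1.569, 0.002, -3.063]
contact_force: [0.3, -0.2, 10.0]
opening: 0.0178
```

The push dropped by about 6 N, which is the snap. I'll press a little more to confirm both clips are home.

apply_moves(plan=[[0,0.001,0,0,0,0,1],[0,0.002,0,0,0,0,1],[0,0.003,0,0,0,0,1],[0,0.003,0,0,0,0,1],[0,0.003,0,0,0,0,1]])

```text
time: 17.42
tool_pos: [0.5232, -0.1598, 0.109]
tool_rot: [-1.569, 0.002, -3.063]
contact_force: [1.0, 0.7, 12.6]
opening: 0.0176
```

apply_moves(plan=[[0,-0.002,0,0,0,0,1],[0,-0.005,0,0,0,0,1],[0,-0.008,0,0,0,0,1],[0,-0.01,0,0,0,0,1],[0,-0.01,0,0,0,0,1]])

```text
time: 18.05
tool_pos: [0.5231, -0.1598, 0.1182]
tool_rot: [-1.57, 0.001, -3.063]
contact_force: [3.1, -1.5, 4.7]
opening: 0.0175
```

apply_moves(plan=[[0,-0.001,0,0,0,0,1],[0,-0.002,0,0,0,0,1],[0,-0.004,0,0,0,0,1],[0,-0.005,0,0,0,0,1],[0,-0.005,0,0,0,0,1]])

```text
time: 18.68
tool_pos: [0.5226, -0.1595, 0.1226]
tool_rot: [-1.57, -0.0, -3.063]
contact_force: [4.7, -3.0, 1.0]
opening: 0.0177
```

apply_moves(plan=[[0,0,0,0,0,0,0.5],[0,0,0,0,0,0,0],[0,0,0,0,0,0,-0.4],[0,0,0,0,0,0,-0.4],[0,0,0,0,0,0,-0.4]])

```text
time: 19.3
tool_pos: [0.5225, -0.1592, 0.1226]
tool_rot: [-1.571, -0.0, -3.063]
contact_force: [-0.1, 0.5, 0.1]
opening: 0.0585
```

apply_moves(plan=[[0,-0.005,0,0,0,0,-0.4],[0,-0.03,0,0,0,0,-0.4],[0,-0.07,0,0,0,0,-0.4],[0,-0.12,0,0,0,0,-0.4],[0.04,-0.16,0,0,0,0,-0.4]])

```text
time: 19.92
tool_pos: [0.4837, -0.1626, 0.2848]
tool_rot: [-1.569, 0.002, -3.062]
contact_force: [0.3, -1.1, -1.1]
opening: 0.0641
```

apply_moves(plan=[[0.02,0,0,0,0,0,-0.4],[0.02,0,0,0,0,0,-0.4],[0.02,0,0,0,0,0,-0.4],[0.02,0,0,0,0,0,-0.4],[0.02,0,0,0,0,0,-0.4]])

```text
time: 20.55
tool_pos: [0.4631, -0.1639, 0.2822]
tool_rot: [-1.571, -0.001, -3.063]
contact_force: [-0.0, 0.0, 0.1]
opening: 0.0644
```

```bash
python3 - <<'E'
from h import *
s=robot.observe();print(s['tool_pos'],s['tool_rot'],s['contact_force'],s['opening'],s['time'])
import pickle;w=cams.read_camera("wrist");pickle.dump(s,open("s5.pkl","wb"));cv2.imwrite("pics/w5.png",w)
a=cams.read_camera("scene");b=cams.read_camera("side");cv2.imwrite("pics/a5.png",a);cv2.imwrite("pics/b5.png",b)
f=lambda i,x,y:cv2.resize(i[y:y+100,x:x+100],None,fx=4,fy=4,interpolation=cv2.INTER_CUBIC)
cv2.imwrite("pics/fin.png",np.hstack([f(a,80,140),f(b,240,110)]))
for n in('scene','side'):
  o=cv2.imread(f"pics/{n}0.png");d=cv2.absdiff(o,a if n=='scene' else b).max(2)
  for q,P in dict(jar=(.687,-.009,.03),vial=(.4365,.0148,.03),carton=(.5966,.3628,.015)).items():
    u,v=proj(n,P).astype(int);print(n,q,d[v-15:v+15,u-12:u+12].mean())
E
```

```text
[ 0.4631 -0.1639  0.2822] [-1.5713 -0.0008 -3.0628] [-0.045   0.0344  0.0629] 0.06438465576938937 20.55
scene jar 4.177777777777778
scene vial 34.236111111111114
scene carton 3.9694444444444446
side jar 3.408333333333333
side vial 58.01111111111111
side carton 3.3222222222222224
```

View pics/fin.png

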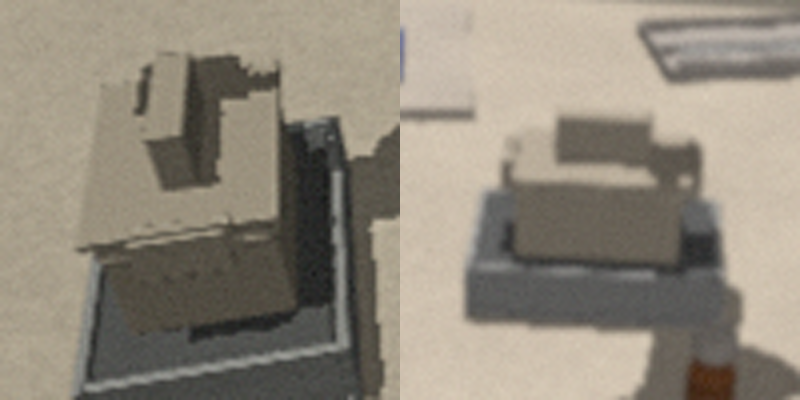

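View pics/w5.png

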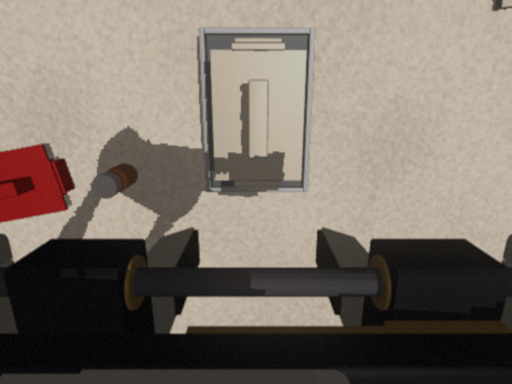

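Lid lies level and centred on the bin, with plate far corners at (211,51), (308,51) and rib at (259,80)–(258,156). The vial's difference looks like the gripper shadow, so I'll check it numerically.

```bash
python3 - <<'E'
from binm import *
import pickle
s1=pickle.load(open("s1.pkl","rb"));s5=pickle.load(open("s5.pkl","rb"))
print('vial',plane('wrist',(117,161),.07,s1),plane('wrist',(106,183),.07,s5))
def cap(i,x0,y0,x1,y1):
    h=cv2.cvtColor(i[y0:y1,x0:x1],cv2.COLOR_BGR2HSV);m=(h[...,1]>140)&((h[...,0]<14))&(h[...,2]>30);ys,xs=np.where(m);return xs.mean()+x0,ys.mean()+y0,len(xs)
print('amber scene',cap(cv2.imread('pics/scene0.png'),200,145,232,190),cap(cv2.imread('pics/a5.png'),200,145,232,190))
print('amber side',cap(cv2.imread('pics/side0.png'),305,185,330,225),cap(cv2.imread('pics/b5.png'),305,185,330,225))
print('rib',rect([(250,80),(269,80),(267,157),(249,156)],.139,s5))
for z in(.103,.105,.110):
  p,q=plane('wrist',(211,51),z,s5),plane('wrist',(308,51),z,s5);d=p-q;u=np.array([d[1],-d[0]])/np.hypot(*d[:2]);print(z,'width',np.hypot(*d[:2]),'centre',((p+q)/2)[:2]-.064*u,np.degrees(np.arctan2(u[1],u[0])))
print('side rib top row pred',[proj('side',(.5215,-.1587,z)) for z in(.139,.145,.15)])
E
```

```text
vial [0.4319 0.0107 0.07  ] [0.4313 0.0126 0.07  ]
amber scene (np.float64(214.4351851851852), np.float64(172.49074074074073), 108) (np.float64(214.47967479674796), np.float64(172.53658536585365), 123)
amber side (np.float64(317.0104166666667), np.float64(209.13541666666666), 96) (np.float64(316.8833333333333), np.float64(208.68333333333334), 120)
rib (array([ 521.7495, -160.6337]), (67.56248474121094, 16.765275955200195), 3.52217960357666)
0.103 width 0.09265277366158303 centre [ 0.5198 -0.1616] 4.497380694039674
0.105 width 0.09208626581983821 centre [ 0.5195 -0.1616] 4.497380694039668
0.11 width 0.09066999621547628 centre [ 0.5188 -0.1617] 4.497380694039613
side rib top row pred [array([290.8876, 137.5192]), array([290.9998, 135.6052]), array([291.0938, 134.0016])]
```

```bash
python3 -c "
from cell import robot
print(robot.hand_in())"
```

```text
the job is handed in; nothing more can be done
None
```

I gripped the cream lid by its rib, set it over the bin mouth and pressed it down in 1.5–3 mm steps until it snapped. I then eased the bin back up, let go, backed off and handed in at about 21 s of the 61 s allowed; the hand-in gave no verdict.

**Snap:** The push rose to about 17 N, then dropped by about 6 N. Pressing 3 mm further and easing back gave only the bin's spring rate (about 0.8 N/mm) and no second snap. I estimate the bin sank at most about 19 mm, short of the 26 mm limit.

**Lid home:** The rib top is at the height expected for a lid fully home. The plate measures 92 mm wide at the home height and looks level. Its yaw reads about 4.5°, against 4.5° measured for the bin; the rib alone reads 3.5°.

**Centring:** The last measurements put the lid centre at (0.520 to 0.522, -0.161 to -0.162), against my earlier bin estimate of (0.5215, -0.1587). They disagree by 2–3.5 mm, close to the 4 mm limit. Hand-picked pixels and the 2 mm calibration could explain that, and the seated plug allows only about 2 mm of play.

**Bystanders:** The jar and carton are unchanged in both fixed cameras. The area around the vial changed in brightness, which I put down to the gripper's shadow. The vial's own position agreed to within 0.5 pixel in those cameras and about 2 mm in the wrist camera.

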